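Set the roller gap of a pastry sheeter with a gauge strip

ROBOT

A 6-joint arm with a two-finger parallel gripper is mounted at the origin on a cart in front of the work surface, level with it; the furniture and walls round the work are solid. World frame = base frame: x ahead of the robot, y to its left, z up, the work surface at z = 0. Lengths are in m, angles in rad, forces in N, time in s.
With the tool pointing down it reaches from about 0.425 to 1.125 m from the base axis. Payload 14.9 kg.
Tool frame: the origin (TCP) lies on the centre line of the jaws, within the pads' length; the fingertips stand 14 mm ahead of it and the grasp point (between the pads) lies 5 mm behind it; z points along the fingers, y is the line along which they close (so a half turn about z gives the same grasp; the last joint's range is limited). The gripper opens to 91 mm and grips with 3 to 60 N. Pads are 32 mm wide; open, the fingers measure 118 mm over their backs; the gripper's body (76 mm by 178 mm) begins 60 mm behind the grasp point.
Start: joints at [-1.295, 0.379, 1.734, -0, 1.028, -0.033], TCP at [0.213, -0.667, 0.228] pointing down, gripper open.
Joint ranges: [-2.77, 2.77], [-0.74, 2.19], [0, 2.66], [-1.06, 4.2], [0.31, 2.87], [-3.08, 3.08]. Speed limits (rad/s): [1.89, 1.89, 2.39, 3.14, 3.14, 3.14].

INTERFACE

Orientations are given as a 3x3 rotation matrix whose columns are the frame's x, y, z axes.
In Python, from plant import * gives the robot as it stands. Calls block until the motion is done:
- move_pose(position, orientation): joint-space move of the TCP to a pose.
- line_to(position, attitude=None, max_speed=0.15): straight line of the TCP; attitude=None keeps the orientation; max_speed is the mean speed in m/s.
- goto_joints(angles): joint-space move.
- gripper_to(opening, newtons=None): finger opening in m; newtons is the grip in N (None keeps the last); returns when the fingers have stopped.
- wait(seconds).
- ik(position, orientation): joint angles nearest the present ones, or None.
- capture(name): name is "side" or "top" or "wrist"; returns (picture, depth): 384x512x3 uint8, blue, green, red; 384x512 float32, m along the optical axis (not along the pixel's ray), 0 where there is no reading.
- camera_info(name): a dict with "fx", "fy", "cx", "cy" (pixels), "distortion" ([k1, k2, p1, p2, k3] as OpenCV has them; the pictures are not rectified), "R" (3x3) and "t" (3): a world point X has camera coordinates R X + t. Camera axes: x right, y down, z forward; pixel columns grow to the right and rows downward; lengths in m; the calibration is good to about 2 mm. A picture is of the moment at which its call begins: read the wrist's pose just before it. camera_info takes no time and is no camera call; for the wrist camera it gives the pose at the moment of the call.
A pose or a line that the arm cannot do raises Unreachable and nothing moves.
- finish_job(): hands the job in; it is judged then, once.
Readings, each from a call of its own:
- get_t(): time.
- get_q(): joint angles.
- get_qd(): joint speeds.
- get_tau(): joint torques, N m.
- get_position(): TCP position.
- get_orientation(): TCP orientation.
- get_force(): force on the tool from outside, world axes, zero at the start.
- get_moment(): the same for the moment, N m.
- get_opening(): finger opening in m.
- get_gripper_force(): force on a finger pad.
Only numpy, scipy, OpenCV 4.12 (cv2) and the standard library are available. Lean on these libraries where they do the work, as an engineer would, in place of code of your own. Each camera call takes 0.05 s, during which the arm holds its last target. There are 200 camera calls.

TASK

Set the roller gap of the pastry sheeter by feel: slide the steel gauge strip over the feed table right through between the open rollers, until its tip stands well clear (about 30 mm) on the far side, then turn the black screw knob on top clockwise until the strip just drags, so that a light pull of about 3 N is needed to slide it; never screw the rollers down hard on it. With the knob let go and the gap so set, draw the strip out against that drag and leave it lying flat on the feed table, clear of the rollers; leave the other things where they are.

Things in the scene. Friction and masses are not known exactly. Their poses are not given: they have to be found in the camera images.
- sheeter: Bench pastry sheeter, fixed: white base 130 x 200 mm, cheeks and cross-beam (top 136 mm up), two steel rollers (32 mm thick, 150 mm long) across it one above the other, crank off, rollers locked. Steel feed table 140 mm wide, top 60 mm up, reaches 171 mm from the roller axis, side lips 7 mm high. Origin on the worktop under the roller axis; +x from feed table through the rollers, y along them.
- nip (a point): The middle of the lower roller's crown, 60 mm above the worktop, level with the feed table's top, directly under the upper roller's axis; axes as sheeter. The upper roller stands some 4 to 9 mm above it at the start; how far exactly is not known.
- head: The sheeter's white cross-beam with all that it carries: screw, yoke and upper roller. The fixed frame of the beam: origin and axes as sheeter; it does not move with the roller.
- screw_grip (a point): Centre of the black fluted round knob on top of the cross-beam, 43 mm across, 26 mm high, 160 mm above the worktop and 24 mm above the beam. Its axis is vertical; it keeps its height as it turns and can be gripped across from any direction.
- screw (a joint): Turn of the knob, rad. Clockwise from above counts up and lowers the upper roller 12 mm a turn. Stays where left (0.06 N m). It meets the strip 0.7 to 3.0 rad past its start, unknown because of wear; from there the sprung roller squeezes harder by about 14 N per rad. Over 24 N marks the rollers.
- gauge_grip (a point): Centre of the beech grip of the gauge strip, where to hold it: a block 36 mm long, 16 mm wide, 35 mm high on the tail of the strip, its centre 20.5 mm above the strip's underside. +x points along the strip to its tip, z up.
- gauge_tip (a point): Rounded front end of the steel gauge strip (140 mm long, 30 mm wide, 3 mm thick, about 100 g with grip), at mid-thickness; 120 mm ahead of gauge_grip along x. Axes as there.
- gauge: The whole gauge strip; origin in the middle of its underside, axes as at its grip. Lies flat on the worktop at the start, left or right of the sheeter. Squeezed by the rollers it drags with about 0.4 of the squeezing force (0.35 to 0.45).
- teaspoon: Steel teaspoon, 130 mm, lying on the other side of the sheeter. Leave alone.
- mug_b: Small white cup, 59 mm wide, 55 mm high. Leave alone.
- onion: Red onion, 84 mm. Leave alone.
- garlic: Garlic bulb, 50 mm. Leave alone.
- lemon: Lemon, 75 mm. Leave alone.
- tomato_tube: Lying tube, 146 mm long. Leave alone.
Not all that is in view belongs to the job. Leave any pink or purple look-alike of the gauge alone.

How it is judged:
On the way, in this order (a step that is already met when the one before it is completed fails the run):
1. the strip lies through between the rollers, its tip more than 15 mm past the roller axis, still slack (x of gauge_tip in the frame of nip above 0.015 m and y of gauge_tip in the frame of nip between -0.06 and 0.06 m and z of gauge_tip in the frame of nip below 0.012 m and contact force between gauge and head below 1.5 N), for 0.2 s.
2. the screw is set: with the robot's hands off, the strip (tip still more than 10 mm past the axis) is squeezed by the upper roller with 4 to 11 N, a light drag (x of gauge_tip in the frame of nip above 0.01 m and contact force between gauge and head between 4 and 11 N and contact force between the fingers and gauge below 0.2 N and contact force between the fingers and sheeter below 0.2 N), for 0.3 s.
3. the strip is drawn back by hand against that drag: its tip within 9 mm of the roller axis, squeezed with 3 to 12 N (x of gauge_tip in the frame of nip between -0.001 and 0.009 m and contact force between gauge and head between 3 and 12 N and contact force between the fingers and gauge above 0.5 N).
At the end, for the whole second after the job is handed in: The strip lies flat (within 0.06 rad) and still on the feed table, its tip 2 to 80 mm on the feed side of the roller axis, not touching the upper roller (x of gauge_tip in the frame of nip between -0.08 and -0.002 m and z of gauge in the frame of sheeter between 0.056 and 0.066 m and angle between gauge's own z axis and vertical below 0.06 rad and linear speed of gauge below 0.01 m/s and contact force between gauge and head below 0.1 N).
It fails at once if the upper roller is screwed down hard on the strip (over 24 N) (contact force between gauge and head above 24 N).
It fails at once if a bystander is moved by more than 30 mm (distance of any of teaspoon, mug_b, onion, garlic, lemon, tomato_tube from where it was at the start of the episode above 0.03 m).
It also fails if it takes over 72 s, if anything falls off the work surface, if the arm or the gripper's body presses on something with over 40 N, if the wrist force passes 120 N, or if a joint passes its speed limit or range.

## Working session

There is one attempt and no reset: what is moved stays moved. The work goes in short steps, each a Python script; the robot and the scene stay as the last script left them, time stands still between calls to the robot, and variables do not carry over. Pictures are saved under pics/ and viewed, at most 10 in all, crops included, and the job is handed in when it is done.

```bash
ls; mkdir -p pics; python3 - <<'E'
from plant import *
import cv2, numpy as np
a,da=capture("side"); b,db=capture("top")
np.savez("s.npz",a=a,da=da,b=b,db=db)
cv2.imwrite("pics/side1.png",a); cv2.imwrite("pics/top1.png",b)
for n in("side","top"):
    c=camera_info(n); print(n,c["fx"],c["cx"],c["cy"],c["distortion"],np.round(-c["R"].T@c["t"],3),np.round(c["R"],2).tolist())
print(get_t(),get_force(),get_opening())
E
```

```text
pics
side 358.2128541807572 260.2367717922485 188.57109744469184 [-0.08390561  0.          0.          0.          0.        ] [ 0.476 -1.329  0.633] [[1.0, -0.07, -0.01], [-0.04, -0.35, -0.93], [0.06, 0.93, -0.35]]
top 364.1936917604324 259.57819434453035 189.64616336876455 [-0.08236722  0.          0.          0.          0.        ] [0.332 0.033 1.414] [[-0.02, -1.0, -0.02], [-0.98, 0.02, -0.18], [0.18, 0.02, -0.98]]
0.1 [-0.13647968  0.07870186 -0.21379994] 0.09132300607945273
```

View pics/side1.png

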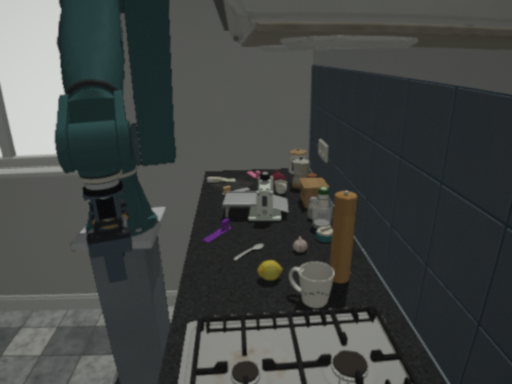

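View pics/top1.png

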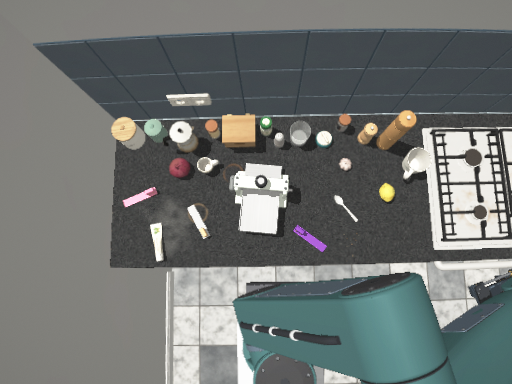

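The top view has up = +x and left = +y. The sheeter is near (263,197), with its knob at (261,181) and the feed table toward the robot.

Gauge candidates in the top view:
- a steel strip with a beech end at (199,221)
- a pink strip at (140,197)
- a purple strip at (310,238)

The steel one at (199,221) fits the description. The item at (157,240) is the tube. I'll confirm with an enlarged crop.

```bash
cat > h.py <<'E'
import numpy as np, cv2
from plant import *
def world(cam,u,v,z=None,d=None,c=None):
    c=c or camera_info(cam)
    K=np.array([[c["fx"],0,c["cx"]],[0,c["fy"],c["cy"]],[0,0,1.]])
    p=cv2.undistortPoints(np.array([[[u,v]]],float),K,np.array(c["distortion"],float))[0,0]
    R=np.array(c["R"]);t=np.array(c["t"]); o=-R.T@t; r=R.T@np.array([p[0],p[1],1.])
    return o+r*(d if d is not None else (z-o[2])/r[2])
def cloud(cam,dep,c=None):
    c=c or camera_info(cam)
    K=np.array([[c["fx"],0,c["cx"]],[0,c["fy"],c["cy"]],[0,0,1.]])
    v,u=np.mgrid[:dep.shape[0],:dep.shape[1]]
    p=cv2.undistortPoints(np.stack([u.ravel(),v.ravel()],1)[:,None].astype(float),K,np.array(c["distortion"],float))[:,0]
    X=np.c_[p,np.ones(len(p))]*dep.reshape(-1,1)
    return ((X-np.array(c["t"]))@np.array(c["R"])).reshape(*dep.shape,3)
def down(yaw):  # tool z down, tool y (closing line) at heading yaw in world xy
    y=np.array([np.cos(yaw),np.sin(yaw),0]);z=np.array([0,0,-1.]);return np.c_[np.cross(y,z),y,z]
E
python3 - <<'E'
from h import *
s=np.load("s.npz"); b=s["b"]
cr=cv2.resize(b[145:265,180:330],None,fx=5,fy=5,interpolation=cv2.INTER_CUBIC); cv2.imwrite("pics/crop1.png",cr)
P=cloud("top",s["db"])
for n,(u,v,z) in dict(knob=(261,182,.173),strip=(198,220,.003),grip=(205,235,.038),table=(261,215,.06),beamL=(236,183,.136),beamR=(287,184,.136)).items():
    print(n,np.round(world("top",u,v,z),3),"depth",np.round(P[v,u],3))
E
```

```text
knob [0.581 0.054 0.173] depth [0.58  0.054 0.173]
strip [0.469 0.306 0.003] depth [ 0.469  0.307 -0.001]
grip [0.408 0.272 0.038] depth [0.408 0.273 0.036]
table [0.478 0.059 0.06 ] depth [0.477 0.059 0.061]
beamL [0.586 0.145 0.136] depth [0.587 0.145 0.134]
beamR [ 0.579 -0.038  0.136] depth [ 0.578 -0.037  0.139]
```

View pics/crop1.png

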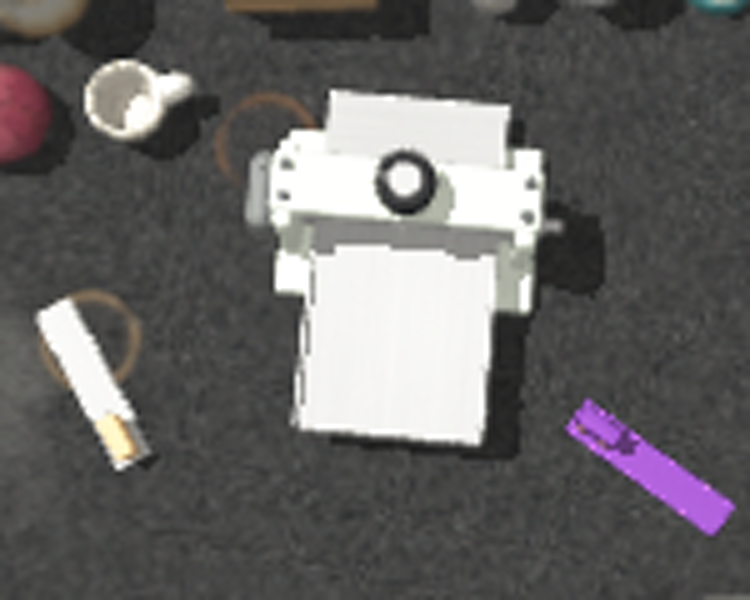

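The crop confirms it: the steel strip with its beech grip is at about (204,232) in the top view, with the tip at (190,207). The look-alikes are the pink and purple ones. Next I'll refine the poses from the depth cloud and take a nearer wrist view.

```bash
python3 - <<'E'
from h import *
s=np.load("s.npz"); P=cloud("top",s["db"]); b=s["b"].astype(int)
x,y,z=P[...,0],P[...,1],P[...,2]
near=(abs(y-.055)<.15)&(x>.35)&(x<.75)
for n,m in dict(table=near&(z>.054)&(z<.068)&(x<.56)&(abs(y-.06)<.085),knob=near&(z>.16)&(z<.19),beam=near&(z>.128)&(z<.145)).items():
    q=P[m]; r=cv2.minAreaRect((q[:,:2]*1000).astype(np.float32)); print(n,len(q),q.mean(0).round(4),r)
g=(abs(x-.45)<.1)&(abs(y-.3)<.09)&(z>-.02)&(z<.06)
st=g&(b.min(2)>150); q=np.array([world("top",u,v,.003) for v,u in np.argwhere(st)]); print("strip",len(q),cv2.minAreaRect((q[:,:2]*1000).astype(np.float32)))
gr=g&(z>.025); q=P[gr]; print("grip",len(q),q.mean(0),cv2.minAreaRect((q[:,:2]*1000).astype(np.float32)))
o=get_orientation(); print(np.round(o,2).tolist())
for nm,p,hh in (("view",[.46,.17,.38],-2.5),("grip",[.408,.272,.021],29),("pre",[.44,.06,.09],-2.5),("thru",[.49,.058,.082],-2.5),("knob",[.581,.054,.155],-2.5)):
    for sg in (90,-90):
        k=ik(p,down(np.radians(hh+sg))); print(nm,sg,None if k is None else np.round(k,2))
k=ik([.46,.17,.38],down(np.radians(10-90)))
E
```

```text
table 1406 [0.487  0.066  0.0597] ((490.7170104980469, 61.48455047607422), (151.65342712402344, 153.2840576171875), 83.1054458618164)
knob 122 [0.5851 0.0561 0.1723] ((585.138427734375, 56.172550201416016), (38.50802230834961, 40.531978607177734), 88.57015228271484)
beam 559 [0.5852 0.0557 0.135 ] ((583.9279174804688, 56.260101318359375), (195.5611572265625, 59.319915771484375), 85.07420349121094)
strip 259 ((465.14996337890625, 305.9131774902344), (139.2552032470703, 32.795345306396484), 28.76641845703125)
grip 41 [0.4206238  0.28180311 0.03596633] ((420.8480529785156, 282.17236328125), (34.91516876220703, 15.082764625549316), 27.20796012878418)
[[0.95, 0.3, -0.0], [0.3, -0.95, 0.0], [0.0, -0.0, -1.0]]
view 90 [ 0.31 -0.13  2.02 -0.    1.25 -1.22]
view -90 [ 0.31 -0.13  2.02 -0.    1.25  1.92]
grip 90 [ 0.54  0.42  2.2  -0.    0.52 -1.54]
grip -90 [ 0.54  0.42  2.2  -0.    0.52  1.61]
pre 90 [ 0.08  0.22  2.29 -0.    0.63 -1.44]
pre -90 [ 0.08  0.22  2.29 -0.    0.63  1.7 ]
thru 90 [ 0.07  0.3   2.2  -0.    0.64 -1.46]
thru -90 [ 0.07  0.3   2.2  -0.    0.64  1.69]
knob 90 [ 0.05  0.3   2.01 -0.    0.84 -1.47]
knob -90 [ 0.05  0.3   2.01 -0.    0.84  1.67]
```

```bash
python3 - <<'E'
from h import *
move_pose([.46,.17,.40],down(np.radians(100)))
c=camera_info("wrist"); w,dw=capture("wrist"); cv2.imwrite("pics/w1.png",w)
np.savez("w1.npz",w=w,dw=dw,**{k:np.array(c[k]) for k in c})
P=cloud("wrist",dw,c); x,y,z=P[...,0],P[...,1],P[...,2]
print("cam",-np.array(c["R"]).T@c["t"],get_position(),get_t())
near=(abs(y-.055)<.15)&(x>.35)&(x<.75)
for n,m in dict(table=near&(z>.056)&(z<.064)&(x<.54)&(abs(y-.06)<.09),knob=near&(z>.165)&(z<.19),beam=near&(z>.13)&(z<.142),grip=(abs(x-.42)<.06)&(abs(y-.28)<.06)&(z>.025)&(z<.05)).items():
    q=P[m]
    if len(q)>5: print(n,len(q),q.mean(0).round(4),np.median(q[:,2]).round(4),cv2.minAreaRect((q[:,:2]*1000).astype(np.float32)))
E
```

```text
cam [0.38058807 0.1562261  0.55595649] [0.46020279 0.16963542 0.39988157] 3.2667
table 7851 [0.4756 0.067  0.0592] 0.0592 ((481.0126953125, 68.97872924804688), (140.4329071044922, 132.3097686767578), 83.67862701416016)
beam 3364 [0.5839 0.0575 0.135 ] 0.135 ((586.5364379882812, 57.63404083251953), (194.47891235351562, 44.512611389160156), 83.5760269165039)
grip 266 [0.4207 0.2818 0.0359] 0.0365 ((421.0671691894531, 282.89111328125), (35.36324691772461, 16.477928161621094), 27.60385513305664)
```

View pics/w1.png

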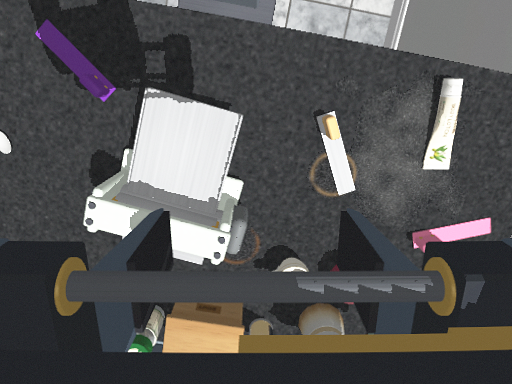

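The wrist view shows the sheeter (table at about (185,140), beam along (90,210)–(220,255)) and the beech grip at (332,127). The tube and the pink strip are on the right and clear. The sheeter's yaw is about −6.4°, with its origin at about (0.585, 0.056), and the table centre and beam agree with that. Next: grasp the strip and bring it in front of the table.

```bash
cat >> h.py <<'E'
O=np.array([.585,.0563]); YAW=np.radians(-6.4)
def S(x,y,z):  # sheeter frame -> world
    return [O[0]+x*np.cos(YAW)-y*np.sin(YAW),O[1]+x*np.sin(YAW)+y*np.cos(YAW),z]
def xn(p): d=np.array(p[:2])-O; return d[0]*np.cos(YAW)+d[1]*np.sin(YAW)
RS=down(YAW+np.pi/2)
E
python3 - <<'E'
from h import *
R=down(np.radians(27.8+90)); g=[.421,.2825]
print(ik(S(-.158,0,.185),RS))
move_pose([*g,.09],R); line_to([*g,.021]); print(get_position(),get_force())
gripper_to(0.0,25); print("open",get_opening(),get_gripper_force())
line_to([*g,.185],max_speed=.2)
move_pose(S(-.158,0,.185),RS); f0=get_force(); print(get_opening(),f0)
line_to(S(-.158,0,.09),max_speed=.15)
c=camera_info("wrist"); w,dw=capture("wrist"); cv2.imwrite("pics/w2.png",w)
print(get_position(),get_t(),get_force())
E
```

```text
[ 1.17338344e-01  1.22476986e-02  2.27800867e+00 -4.44089210e-16
  8.51336285e-01 -1.34175691e+00]
[0.4215848  0.28269231 0.02172028] [0.13035022 0.11876588 0.16754855]
open 0.015834835123808295 24.996830821037292
0.015853702727986738 [-0.33132934  0.92150393 -1.44342498]
[0.42861263 0.07428291 0.09075885] 8.9083 [-0.08534845  0.10654333 -1.30436277]
```

View pics/w2.png

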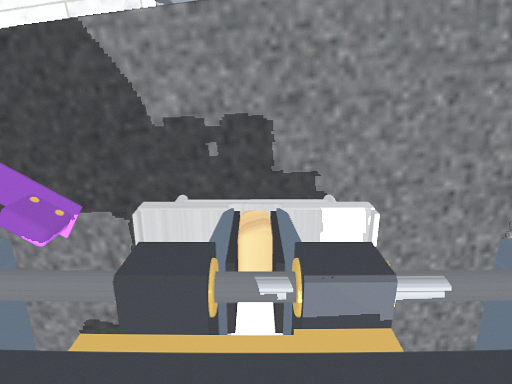

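The beech grip is held at about (255,240), centred between the table lips (135 and 378). Next I'll lay the strip on the table, regrip it flat, slide it through, and feel the gap.

```bash
python3 - <<'E'
from h import *
f0=get_force()
for z in (.083,.082,.0815,.081):
    line_to(S(-.158,0,z),max_speed=.05); wait(.1); print(z,round(get_position()[2],5),(get_force()-f0).round(2))
    if (get_force()-f0)[2]>2: break
gripper_to(.03); wait(.1); fz=get_force(); gripper_to(0,25); p=get_position(); print("regrip",get_opening(),p,fz)
z=z+.0006
line_to(S(-.158,0,z),max_speed=.05)
for x in (-.13,-.118,-.108,-.098,-.087):
    line_to(S(x,0,z),max_speed=.06); print(x,(get_force()-fz).round(2),xn(get_position()))
    if abs(get_force()-fz).max()>8: print("STOP");break
wait(.3); print(get_t(),z,get_position(),get_opening(),(get_force()-fz).round(2))
E
```

```text
0.083 0.08315 [ 0.23 -0.05  0.11]
0.082 0.08204 [ 0.19 -0.59  0.26]
0.0815 0.08148 [ 0.34 -0.52 -0.36]
0.081 0.08098 [ 0.44 -0.62  0.54]
regrip 0.015880317685001536 [0.4279457  0.07391693 0.08097163] [0.26979976 0.31115048 0.07290716]
-0.13 [-0.73 -0.89 -1.22] -0.13015199372431993
-0.118 [-1.06  0.02 -1.41] -0.11766261692082515
-0.108 [-0.21 -0.42 -0.38] -0.10761868278716244
-0.098 [-0.66 -0.53 -1.39] -0.09760705186873866
-0.087 [-0.68  0.25 -1.18] -0.08662690027594086
13.7333 0.0816 [0.49835524 0.06600964 0.08155171] 0.016084033474558654 [-0.41 -0.61 -1.12]
```

```bash
cat >> h.py <<'E'
def favg(n=6,dt=.02):
    a=[]
    for _ in range(n): wait(dt); a.append(np.r_[get_force(),get_moment()])
    return np.mean(a,0)
E
python3 - <<'E'
from h import *
b=favg(10); z=.0816; hist=[]
print(b.round(2),get_t())
while z<.089:
    z+=.0005; line_to(S(-.087,0,z),max_speed=.03); d=favg()-b; hist.append((round(get_position()[2]*1e3,2),*d.round(2))); print(hist[-1])
    if len(hist)>1 and d[2]<-1.2 and hist[-2][3]<-.7: break
    if d[2]<-3: break
line_to(S(-.087,0,.0813),max_speed=.03)
print(get_t())
E
```

```text
[-0.33 -0.   -1.04  0.09 -0.09 -0.  ] 13.9
(np.float64(82.12), np.float64(0.45), np.float64(-0.0), np.float64(0.02), np.float64(0.01), np.float64(0.01), np.float64(0.02))
(np.float64(82.6), np.float64(0.18), np.float64(0.09), np.float64(0.25), np.float64(-0.02), np.float64(-0.02), np.float64(-0.02))
(np.float64(83.12), np.float64(0.25), np.float64(-0.13), np.float64(-0.26), np.float64(0.0), np.float64(-0.02), np.float64(-0.0))
(np.float64(83.62), np.float64(0.31), np.float64(0.34), np.float64(0.13), np.float64(-0.01), np.float64(0.0), np.float64(0.02))
(np.float64(84.03), np.float64(0.92), np.float64(-0.28), np.float64(-2.52), np.float64(0.03), np.float64(0.1), np.float64(0.02))
(np.float64(84.56), np.float64(0.19), np.float64(-0.3), np.float64(-2.81), np.float64(0.01), np.float64(0.2), np.float64(0.01))
16.2583
```

The strip met the upper roller after about 2.75 mm of free lift, so the screw should meet it at about 1.43 rad. A squeeze of 7.5 N would then be at about 1.95 rad. Next I'll release the strip and turn the knob.

```bash
python3 - <<'E'
from h import *
line_to(S(-.087,0,.0810),max_speed=.05)
gripper_to(.06); line_to(S(-.087,0,.215),max_speed=.2)
move_pose(S(0,0,.215),RS); line_to(S(0,0,.158),max_speed=.12); wait(.1); b=favg(); print("on",get_position(),get_t(),b.round(2))
gripper_to(0,12); d=favg()-b; print("closed",get_opening(),get_gripper_force(),d.round(3),get_position())
q0=np.array(get_q()); print(q0.round(3))
for a in (.8,1.2,1.4,1.6,1.8):
    q=q0.copy(); q[5]+=a; goto_joints(q); print(a,round(get_q()[5]-q0[5],3),(favg(8)-b).round(3),get_opening())
print(get_t(),get_position())
E
```

```text
on [0.58541584 0.05631126 0.15883113] 19.4 [ 0.1   0.04  0.43  0.06 -0.14  0.  ]
closed 0.04287041158977246 11.999978497624397 [-3.360e-01  9.740e+00  1.634e+00  1.704e+00  3.000e-03  5.000e-03] [0.58524491 0.05723679 0.15831752]
[ 0.057  0.3    1.996  0.002  0.846 -1.403]
0.8 0.8 [ 9.334 15.716 -9.477  2.586 -1.483  0.066] 0.042793470323140674
1.2 1.2 [ 16.908   8.423 -15.085   1.337  -2.734   0.02 ] 0.04237751449782367
1.4 1.401 [ 1.9104e+01  3.7520e+00 -1.6529e+01  5.8500e-01 -2.9790e+00 -1.9000e-02] 0.042958562711544725
1.6 1.601 [ 18.789  -0.134 -16.14   -0.125  -2.992  -0.044] 0.043070616850880414
1.8 1.801 [ 18.402  -4.074 -15.365  -0.714  -2.886  -0.054] 0.04290550884153515
22.7667 [0.58756565 0.05687882 0.15858683]
```

```bash
python3 - <<'E'
from h import *
gripper_to(.07); wait(.4); print("rel",get_position(),get_t())
p=get_position(); line_to([p[0],p[1],.215],max_speed=.2)
move_pose(S(-.087,0,.215),RS); line_to(S(-.087,0,.0812),max_speed=.18); wait(.1); b=favg(10); print(b.round(2))
gripper_to(0,25); print(get_opening(),(favg()-b).round(2))
for x in (-.088,-.089,-.090,-.091):
    line_to(S(x,0,.0812),max_speed=.02); d=favg(8)-b; print(x,round(xn(get_position()),4),d.round(2),"along",round(d[0]*np.cos(YAW)+d[1]*np.sin(YAW),2))
print(get_t(),get_position())
E
```

```text
rel [0.58523417 0.0572402  0.15831977] 23.7667
[-0.05  0.17  0.11  0.08 -0.14 -0.  ]
0.015746504473586054 [ 0.2  -0.39 -0.79  0.03 -0.02  0.06]
-0.088 -0.0878 [ 3.44 -0.31 -3.48 -0.02 -0.42  0.02] along 3.46
-0.089 -0.089 [ 3.33 -0.33 -2.18 -0.02 -0.44  0.  ] along 3.35
-0.09 -0.09 [ 2.71 -0.37 -1.35 -0.02 -0.44  0.02] along 2.73
-0.091 -0.091 [ 2.66 -0.36 -0.87  0.01 -0.46  0.02] along 2.68
29.4167 [0.49452385 0.06646033 0.08122577]
```

The drag is about 2.7–3.4 N, so the squeeze is about 7 N and the gap is right. Next I'll draw the strip out slowly.

```bash
python3 - <<'E'
from h import *
b=np.array([-.05,.17,.11])
for x in (-.1,-.105,-.109,-.113,-.117,-.121,-.125):
    line_to(S(x,0,.0811),max_speed=.02); d=favg(5)[:3]-b; print(x,"along",round(d[0]*np.cos(YAW)+d[1]*np.sin(YAW),2),d.round(2))
line_to(S(-.145,0,.0811),max_speed=.04); line_to(S(-.145,0,.0809),max_speed=.04); print((favg(8)[:3]-b).round(2))
gripper_to(.05); line_to(S(-.145,0,.2),max_speed=.15)
wait(.2); print(get_t())
w,dw=capture("wrist"); c=camera_info("wrist"); P=cloud("wrist",dw,c); z=P[...,2]
t,dt=capture("top"); cv2.imwrite("pics/end.png",np.vstack([cv2.resize(t[145:265,180:330],None,fx=3,fy=3),cv2.resize(w,(450,232))]))
E
```

```text
-0.1 along -0.26 [-0.23  0.26  3.73]
-0.105 along 0.72 [ 0.7  -0.2   3.52]
-0.109 along 0.35 [ 0.33 -0.18  2.9 ]
-0.113 along 0.34 [ 0.33 -0.09  3.12]
-0.117 along -0.51 [-0.5   0.16  3.68]
-0.121 along -2.42 [-2.35  0.71  3.7 ]
-0.125 along 0.36 [ 0.3  -0.56 -0.34]
[ 0.12 -0.17 -0.31]
35.6083
```

View pics/end.png

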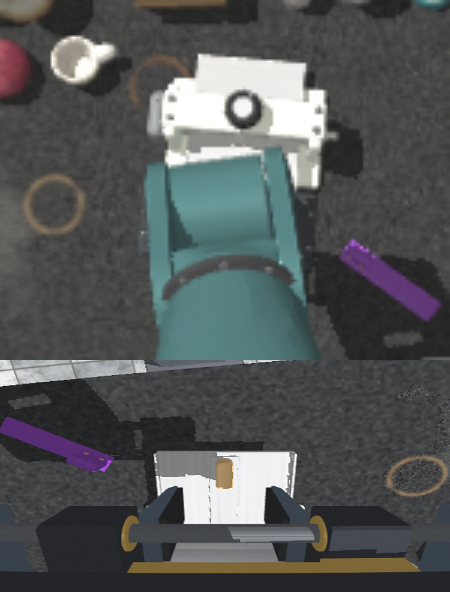

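The last picture shows the beech grip at about (224,473), resting on the feed table, with the strip drawn clear of the nip. By my reckoning the tip is about 24 mm on the feed side. The bystanders in view look untouched. The drag of about 2.7 N, read while the tool carried the grip's weight, gives a squeeze of about 6–7 N, inside the 4–11 N window. I'm handing in.

```bash
python3 -c "
from h import *
print(finish_job(),get_t())"
```

```text
the job is handed in; nothing more can be done
the job is handed in; nothing more can be done
```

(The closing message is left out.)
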